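# Turn the driver on the scanning turntable and start the scan

## Task

On the loudspeaker scanning turntable, gently push the upright red-topped lever post around its arc with the fingertips until the red pointer points at the middle of the yellow disc, and leave it there. Then press the green button on the white box to start the scan, and let go. Do not touch the speaker cone or press the red button, do not press the green one before the pointer is set, and leave the loose things around them where they stand.

Things in the scene. Friction and masses are not known exactly. Their poses are not given: they have to be found in the camera images.
- station: the turntable's fixed base: aluminium disc 300 mm across, its top (white scale with dark ticks every 10 degrees) 14 mm above the table. Origin: centre of its underside, on the turntable axis, which is vertical; x axis: zero of the scale.
- turntable (a joint): angle of the rotating grey plate (160 mm across, top 27 mm above the table) with its driver, lever and pointer, about the vertical axis, rad; 0 when the lever points along the station's +x axis, growing anticlockwise seen from above; stops at -1.4 and 1.4. A friction bearing: it takes about 1.5 N at the post to turn it, and it stays where it is left, with no spring.
- lever_post (a point): top centre of the upright lever post, 100 mm from the turntable axis. The post is a steel rod 13 mm in diameter with a red cap 16 mm in diameter (cap from 70.5 to 82.5 mm above the table), on a steel arm 12 mm wide whose top is 30.5 mm above the table. This point is 82.5 mm above the table. Push the post sideways with tips at 40 to 65 mm above the table.
- pointer_line (a point): point on the line of the red pointer, 130 mm from the turntable axis, at the radius of the disc centres (the pointer bar itself, 6 mm wide, ends at 122 mm, on the same ray as the lever post).
- cone: the fragile black cone (96 mm across) of the loudspeaker driver, which is screwed face up to the middle of the rotating plate; the driver is 110 mm across and its top, with the cone, reaches 71 mm above the table. Origin: centre of the cone's underside, on the turntable axis.
- mark_yellow: yellow magnet disc, 16 mm across and 4 mm high, fixed on the scale (its underside is 14 mm above the table) with its centre 130 mm from the turntable axis. The four discs stand 30 and 60 degrees either side of the station's own +x axis; which colour stands where changes. Origin: centre of its underside.
- mark_blue: blue magnet disc, 16 mm across and 4 mm high, fixed on the scale (its underside is 14 mm above the table) with its centre 130 mm from the turntable axis. The four discs stand 30 and 60 degrees either side of the station's own +x axis; which colour stands where changes. Origin: centre of its underside.
- mark_green: green magnet disc, 16 mm across and 4 mm high, fixed on the scale (its underside is 14 mm above the table) with its centre 130 mm from the turntable axis. The four discs stand 30 and 60 degrees either side of the station's own +x axis; which colour stands where changes. Origin: centre of its underside.
- mark_black: black magnet disc, 16 mm across and 4 mm high, fixed on the scale (its underside is 14 mm above the table) with its centre 130 mm from the turntable axis. The four discs stand 30 and 60 degrees either side of the station's own +x axis; which colour stands where changes. Origin: centre of its underside.
- trigger_box: white box fixed on the table, 85 x 150 x 45 mm (x, y, z), with the green button 37 mm to its +y side and the red button 37 mm to its -y side. Origin: centre of its underside.
- start (a joint): travel of the green start button, m: 0 released, 0.006 fully down; a spring returns it; fully down takes 5 N. It counts as pressed beyond 0.004.
- start_top (a point): centre of the top of the green start button, 28 mm in diameter; its top face is level, press straight down.
- stop (a joint): travel of the red stop button, m: 0 released, 0.006 fully down.
- mouse: black computer mouse, 105 x 60 x 32 mm. Loose bystander, not part of the job. Origin: centre of its underside.
- screw_jar: jar, 48 mm in diameter, 55 mm high, blue cap. Loose bystander, not part of the job. Origin: centre of its underside.
- tweeter: small black tweeter, 68 mm in diameter, about 32 mm high. Loose bystander, not part of the job. Origin: centre of its underside.
- screwdriver: screwdriver lying along its x axis. Loose bystander, not part of the job.
- mug: blue mug, 80 mm in diameter, 92 mm high, handle to its +y. Loose bystander, not part of the job. Origin: centre of its underside.
- tape: brown cardboard ring, 90 mm in outer diameter, 19 mm high. Loose bystander, not part of the job. Origin: centre of its underside.
- calibrator: upright black cylinder with a steel nose, 42 mm in diameter, 91 mm high. Loose bystander, not part of the job. Origin: centre of its underside.

How it is judged (in metres and radians):
On the way, in this order (a step that is already met when the one before it is completed fails the run):
1. the pointer points at the yellow disc, the turntable is still and nothing touches the lever (horizontal distance between pointer_line and mark_yellow below 0.007 m and velocity of joint turntable between -0.03 and 0.03 rad/s and contact force between the fingers and station below 0.5 N), for 0.3 s.
2. the green button is pressed with the pointer at the yellow disc (horizontal distance between pointer_line and mark_yellow below 0.007 m and value of joint start above 0.004 m), for 0.05 s.
At the end, for the whole second after the job is handed in: the pointer line is within 7 mm (3 degrees) of the middle of the yellow disc and at rest, both buttons are released, and every loose bystander is within 25 mm of where it stood (horizontal distance between pointer_line and mark_yellow below 0.007 m and value of joint each of start, stop below 0.0015 m and velocity of joint turntable between -0.03 and 0.03 rad/s and distance of each of mouse, screw_jar, tweeter, screwdriver, mug, tape, calibrator from where it was at the start of the episode below 0.025 m); the robot touches nothing.
It fails at once if the green button is pressed while the pointer is not at the yellow disc (value of joint start above 0.003 m and not (horizontal distance between pointer_line and mark_yellow below 0.007 m)).
It fails at once if the red button is pressed (value of joint stop above 0.003 m).
It fails at once if the cone is touched (contact force between any of the fingers, the arm and cone above 1 N).
It fails at once if the turntable or its lever is shoved with more than 20 N (contact force between the fingers and station above 20 N).
It fails at once if a loose bystander is moved by more than 25 mm or lifted (distance of any of mouse, screw_jar, tweeter, screwdriver, mug, tape, calibrator from where it was at the start of the episode above 0.025 m).
It also fails if it takes over 58 s, if anything falls off the work surface, if the arm or the gripper's body presses on something with over 40 N, if the wrist force passes 120 N, or if a joint passes its speed limit or range.

## Robot

A 7-joint arm with a two-finger parallel gripper is mounted at the origin on the work surface. World frame = base frame: x ahead of the robot, y to its left, z up, the work surface at z = 0. Lengths are in mm, angles in rad, forces in N, time in s.
With the tool pointing down it reaches from about 400 to 875 mm from the base axis. Payload 4.4 kg.
Tool frame: the origin (TCP) lies on the centre line of the jaws, within the pads' length; the fingertips stand 25 mm ahead of it and the grasp point (between the pads) lies 6 mm ahead of it (ctrl.finger_overhang is the distance from the TCP to the fingertips, in mm); z points along the fingers, y is the line along which they close (so a half turn about z gives the same grasp; the last joint's range is limited). The gripper opens to 85 mm and grips with 20 to 120 N. Pads are 22 mm wide; open, the fingers measure 114 mm over their backs; the gripper's body (76 mm by 85 mm) begins 54 mm behind the grasp point. The pads swing forward as they close: fully open they stand 13 mm farther back than shut.
Start: joints at [-1.323, 0.628, 0.038, 1.517, -0.027, 0.996, -0.02], TCP at [200.616, 618.28, 256.313] pointing down, gripper open.
Joint ranges: [-3.06, 3.06], [-0.37, 2.12], [-1.25, 1.32], [0.18, 2.47], [-1.1, 4.24], [0.23, 1.98], [-2.94, 2.94]. Speed limits (rad/s): [2.57, 2.57, 3.14, 3.14, 3.14, 3.14, 3.14].

## Interface

Orientations are given as [roll, pitch, yaw] about the fixed x, y, z axes, in that order (R = Rz(yaw) Ry(pitch) Rx(roll)).
In Python, from cell import ctrl gives the robot as it stands. The module is installed in compiled form; this text tells all that it offers.
- The arm moves only by the tool play_rows, never from a script. Its argument "targets" is a list of rows, each a list of 5 numbers: the closure, from 0 (fully open) to 1 (shut), then the shift along the tool's x, y, z in cm, then the turn about the tool's z in degrees. In form: [[gripper, dx, dy, dz, spin], ...]. A call has 1 to 10 rows; each row is the pose to reach, as a shift and turn from the pose commanded when the call began, along the tool's axes at that moment; what a row does not reach only later rows make up. A row lasts 1/10 s, in which the tool goes at most 50 mm and 8.59 degrees, less where a joint would pass 70% of its speed; a pose out of reach is approached as far as the arm can. A call with a gripper value outside its range is refused whole. The fingers move at their own pace and stop on an object; the grip force is fixed at half the most. Time passes only in rows, so rows that repeat a pose let the fingers close. It gives the time, the measured TCP pose, the force, the opening and the grip force at its end, in the units of the state.
- ctrl.read_state(): the state, without advancing time (a new reading comes with each control period).
- ctrl.get_image(name): name is "scene" or "top" or "wrist"; returns (picture, depth): 480x640x3 uint8, red, green, blue; 480x640 float32, mm along the optical axis (not along the pixel's ray), 0 where there is no reading.
- ctrl.calibration(name): a dict with "vfov" (degrees; the focal length in pixels is half the picture's height over the tangent of half this angle, whatever the lens; pixels are square), "cx", "cy" (the principal point, pixels), "extrinsics" (4x4, takes a point from camera to world coordinates); the wrist camera has in their place "mount" (4x4, takes a point from camera to tool coordinates, whose origin is the TCP and whose axes are the flange's). Camera axes: x right, y down, z forward; pixel columns grow to the right and rows downward; lengths in mm; the calibration is good to about 2 mm. A picture is of the moment at which its call begins: read the wrist's pose just before it. calibration takes no time and is no camera call.
- ctrl.finish_job(): hands the job in; it is judged then, once.
Trained networks look in the newest picture that a camera, given by its name, has taken for a name from the list of things; names that differ only in an ending like _2 or _b are one class to them, and where a whole thing is asked for, a point or a joint stands for the part that bears it (a point fixed in the world has none). Each returns a list of dicts, best first, with "confidence" (0 to 1); they miss things now and then, are a little off and sometimes report something else, mostly with a low value. They report only what shows in the picture. A call takes as long as a camera call.
- ctrl.search_frame(camera, name): "bbox" ([left, top, right, bottom] in pixels, round what is visible of it).
- ctrl.trace(camera, name): "pixels" (480x640 bool, what is visible of it) and "bbox" ([left, top, right, bottom] in pixels, round what is visible of it).
The state is a dict: "clock": time; "qpos": joint angles; "qd": joint speeds; "tau": joint torques, N m; "eef_pos": TCP position; "tool_rot": TCP orientation; "force": force on the tool from outside, world axes, zero at the start; "torque": the same for the moment, N m; "width": finger opening in mm; "gripper_force": force on a finger pad.
Only numpy, scipy, OpenCV 4.12 (cv2) and the standard library are available. Lean on these libraries where they do the work, as an engineer would, in place of code of your own. Each camera call takes 0.05 s, during which the arm holds its last target. There are 200 camera calls.

## Working session

There is one attempt and no reset: what is moved stays moved. The work goes in short steps, Python scripts to look and compute and a tool call to move; the robot and the scene stay as the last step left them, time stands still between calls to the robot, and variables do not carry over. Pictures are saved under pics/ and viewed, at most 10 in all, crops included, and the job is handed in when it is done.

Besides the shell and the picture viewer there is one more tool, called by a JSON object that holds its "fn" and its "kwargs", one argument or row to a line. play_rows: Moves the arm, as the interface text tells. Its arguments: {"type":"object","properties":{"targets":{"type":"array"}},"required":["targets"]}

```bash
mkdir -p pics; cat > h.py <<'E'
import numpy as np, cv2
from cell import ctrl
def cal(n):
    c=ctrl.calibration(n); f=240/np.tan(np.radians(c["vfov"])/2); return c,f
def back(n,u,v,d,E=None):
    c,f=cal(n); E=np.array(c["extrinsics"]) if E is None else E
    u,v,d=map(np.asarray,(u,v,d))
    P=np.stack([(u-c["cx"])/f*d,(v-c["cy"])/f*d,d,np.ones_like(d,dtype=float)],-1)
    return (P@E.T)[...,:3]
def onz(n,u,v,z,E=None):
    "pixel ray hit with plane z"
    a=back(n,u,v,1.0,E); b=back(n,u,v,2.0,E); t=(z-a[...,2])/(b-a)[...,2]
    return a+t[...,None]*(b-a) if np.ndim(t) else a+t*(b-a)
def save(n,im): cv2.imwrite("pics/"+n,cv2.cvtColor(im,cv2.COLOR_RGB2BGR))
E
python3 - <<'E'
from h import *
s=ctrl.read_state(); print(s["clock"],s["eef_pos"],s["tool_rot"],s["width"])
for n in("top","scene"):
    im,d=ctrl.get_image(n); save(n+"1.png",im); np.savez("/tmp/"+n,im=im,d=d)
    print(n,np.round(ctrl.calibration(n)["extrinsics"],2).tolist())
for t in ["mark_yellow","lever_post","start_top","cone","station","trigger_box","pointer_line","mark_blue","mark_green","mark_black"]:
    try:
        r=ctrl.search_frame("top",t); print(t,[(np.round(x["bbox"]).tolist(),round(x["confidence"],2)) for x in r[:2]])
    except Exception as e: print(t,e)
E
```

```text
0.0 [200.41741451 617.73867271 255.38355468] [-3.13972199e+00  1.57455669e-05  2.82788570e+00] 85.4949082661058
top [[0.03, -0.99, 0.14, 368.6], [-1.0, -0.03, -0.01, -0.02], [0.02, -0.14, -0.99, 1421.88], [0.0, 0.0, 0.0, 1.0]]
scene [[-0.47, 0.7, -0.54, 1137.61], [0.88, 0.37, -0.29, 297.47], [-0.0, -0.61, -0.79, 941.17], [0.0, 0.0, 0.0, 1.0]]
mark_yellow [([167.0, 183.0, 212.0, 216.0], 0.67), ([284.0, 167.0, 311.0, 195.0], 0.66)]
lever_post [([275.0, 211.0, 329.0, 278.0], 0.67)]
start_top [([400.0, 248.0, 409.0, 256.0], 0.52)]
cone [([285.0, 233.0, 320.0, 261.0], 0.87)]
station [([251.0, 202.0, 353.0, 299.0], 0.91)]
trigger_box [([385.0, 241.0, 443.0, 271.0], 0.9)]
pointer_line [([273.0, 208.0, 327.0, 274.0], 0.6)]
mark_blue [([272.0, 209.0, 328.0, 272.0], 0.33)]
mark_green []
mark_black [([273.0, 210.0, 329.0, 275.0], 0.66)]
```

```bash
python3 - <<'E'
from h import *
a=np.load("/tmp/top.npz")["im"]; save("top_c.png",cv2.resize(a[150:310,150:460],(775,400),interpolation=cv2.INTER_CUBIC))
E
```

```text
(no output)
```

View pics/top_c.png

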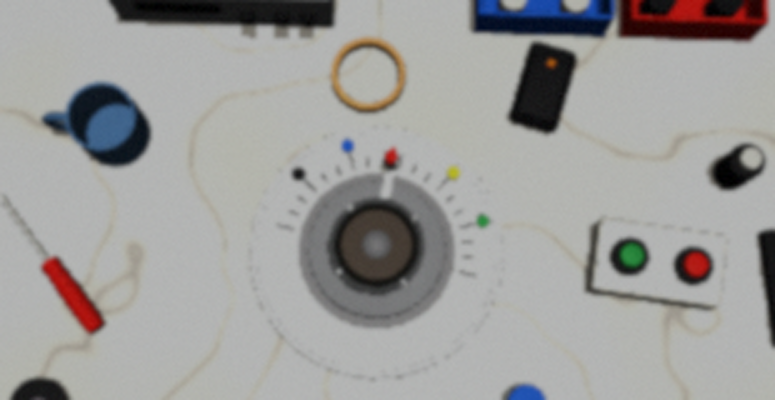

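View pics/scene1.png

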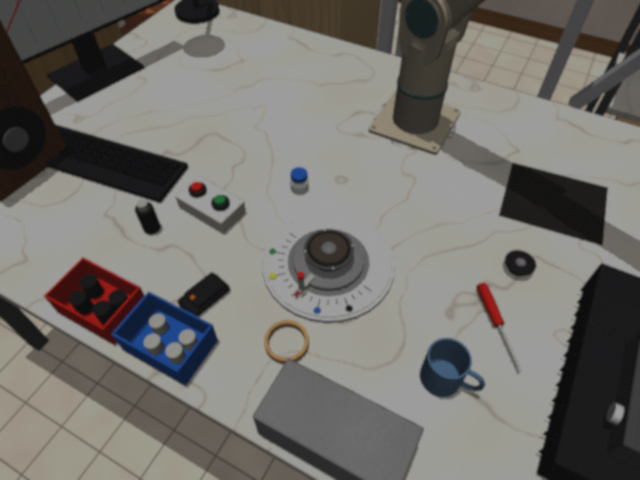

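The top crop shows the black, blue, yellow and green marks clockwise. Yellow is at crop (453,173), the post cap at (391,156), and the box's green button at (630,256). The post has to go clockwise (right in the picture, towards −y) to yellow. The tape and mouse are nearby but clear.

```bash
python3 - <<'E'
from h import *
from scipy.optimize import least_squares
z=np.load("/tmp/top.npz"); im=z["im"]; d=z["d"]
hsv=cv2.cvtColor(im,cv2.COLOR_RGB2HSV)
def blobs(lo,hi,x0,y0,x1,y1):
    m=cv2.inRange(hsv,lo,hi); k=np.zeros_like(m); k[y0:y1,x0:x1]=m[y0:y1,x0:x1]
    v,u=np.nonzero(k); return u.mean(),v.mean(),len(u)
R={}
for n,lo,hi,b,h in [("yellow",(20,90,80),(35,255,255),(322,212,340,226),18),("green",(45,80,50),(85,255,255),(335,232,350,246),18),
  ("blue",(100,100,50),(125,255,255),(280,202,296,216),18),
  ("cap",(0,120,80),(8,255,255),(295,205,315,218),80),("btn",(45,80,50),(85,255,255),(390,240,412,262),None),("red",(0,120,80),(8,255,255),(415,245,440,268),None)]:
    u,v,k=blobs(lo,hi,*b)
    dd=d[int(round(v)),int(round(u))]; p=back("top",u,v,dd); q=onz("top",u,v,h if h else p[2]); R[n]=q
    print(n,round(u,1),round(v,1),k,p.round(1),q.round(1))
k=cv2.inRange(im,(0,0,0),(60,60,60)); v,u=np.nonzero(k[214:226,263:276]); u=u+263.;v=v+214.; R["black"]=onz("top",u.mean(),v.mean(),18); print("black",len(u),R["black"].round(1))
names=["black","blue","yellow","green"]; ang=np.radians([60,30,-30,-60])
f=lambda p:np.concatenate([R[n][:2]-p[:2]-130*np.array([np.cos(p[2]+a),np.sin(p[2]+a)]) for n,a in zip(names,ang)])
s=least_squares(f,[550,0,0]); print(s.x,f(s.x).round(1))
c=s.x[:2]
for n in("yellow","cap"):
    w=R[n][:2]-c; print(n,np.hypot(*w),np.degrees(np.arctan2(w[1],w[0])))
# cone centre check
print(np.round(onz("top",150+377/2.5,150+246/2.5,71),1))
E
```

```text
yellow 330.8 218.8 19 [654.1 -80.3  13.6] [653.2 -80.   18. ]
green 342.5 237.9 15 [ 597.9 -116.1   13.3] [ 597.1 -115.7   18. ]
blue 288.5 208.0 16 [682.2  46.5  17.5] [682.1  46.4  18. ]
cap 306.0 212.7 22 [654.9  -5.5  86.1] [656.2  -5.5  80. ]
btn 402.4 251.5 87 [ 555.8 -283.9   61. ] [ 555.8 -283.9   61. ]
red 428.3 255.4 82 [ 546.3 -356.7   65.5] [ 546.3 -356.7   65.5]
black 9 [647.1 102.9  18. ]
[ 5.58310863e+02  8.19819088e+00 -2.24618661e-01] [ 0.3 -0.6 -0.5 -0.  -0.4  0.2  0.5  0.4]
yellow 129.54351666032127 -42.91234614288179
cap 98.8740219985931 -7.959864824038203
[554.8   6.1  71. ]
```

{"fn": "play_rows", "kwargs": {
  "targets": [
    [1,-4,-2.7,0,0],
    [1,-8,-5.4,0,0],
    [1,-12,-8.1,0,0],
    [1,-16,-10.8,0,0],
    [1,-20,-13.5,0,0],
    [1,-24,-16.2,0,0],
    [1,-28,-18.9,0,0],
    [1,-32,-21.6,0,0],
    [1,-36,-24.3,0,0],
    [1,-40,-27,0,0]
  ]
}}

```text
clock: 1.6
eef_pos: [498.9, 236.4, 256.6]
tool_rot: [3.141, 0.0, 2.828]
force: [0.3, 0.1, -0.2]
width: -0.2
gripper_force: 0.0
```

```bash
cat >> h.py <<'E'
C=np.array([558.3,8.2])
def pol(r,th): th=np.radians(th); return C+r*np.array([np.cos(th),np.sin(th)])
def go(xy,z,yawdeg):
    s=ctrl.read_state(); p=np.array(s["eef_pos"]); r,pi_,y=s["tool_rot"]
    from scipy.spatial.transform import Rotation as Ro
    Rm=Ro.from_euler("xyz",[r,pi_,y]).as_matrix()
    dl=Rm.T@(np.r_[xy,z]-p); sp=(np.degrees(y)-yawdeg+180)%360-180
    print("t",round(s["clock"],2),"tcp",p.round(1),"yaw",round(np.degrees(y),1),"F",np.round(s["force"],2),"w",round(s["width"],1),"-> cm",(dl/10).round(2),"spin",round(sp,1))
E
python3 -c "
from h import *
go(pol(100,14),180,172)"
```

```text
t 1.6 tcp [498.9 236.4 256.6] yaw 162.0 F [ 0.26  0.12 -0.18] w -0.2 -> cm [-21.18 -14.58   7.66] spin -10.0
```

{"fn": "play_rows", "kwargs": {
  "targets": [
    [1,-4,-2.8,0,-2],
    [1,-8,-5.5,1,-4],
    [1,-12,-8.3,3,-6],
    [1,-16,-11,5,-8],
    [1,-19,-13.1,6.5,-10],
    [1,-21.2,-14.6,7.7,-10],
    [1,-21.2,-14.6,7.7,-10],
    [1,-21.2,-14.6,7.7,-10]
  ]
}}

```text
clock: 2.4
eef_pos: [654.1, 33.3, 178.8]
tool_rot: [3.141, -0.001, 3.001]
force: [-0.3, 0.7, 0.3]
width: 0.2
gripper_force: 0.0
```

```bash
python3 - <<'E'
from h import *
go(pol(100,14),75,172)
im,d=ctrl.get_image("wrist"); save("w1.png",im); np.savez("/tmp/w1",im=im,d=d); print(ctrl.calibration("wrist"))
E
```

```text
t 2.4 tcp [654.1  33.3 178.8] yaw 171.9 F [-0.33  0.74  0.31] w 0.2 -> cm [-0.15 -0.08 10.38] spin -0.1
{'vfov': 71.209356556269, 'cx': 319.34476981136515, 'cy': 234.65193037636197, 'mount': array([[-2.03424843e-03, -9.59196465e-01, -2.82733096e-01,
         7.19137668e+01],
       [ 9.99996479e-01, -2.43306342e-03,  1.05946055e-03,
         1.07136518e+00],
       [-1.70413836e-03, -2.82729946e-01,  9.59198037e-01,
        -1.18157423e+02],
       [ 0.00000000e+00,  0.00000000e+00,  0.00000000e+00,
         1.00000000e+00]])}
```

View pics/w1.png

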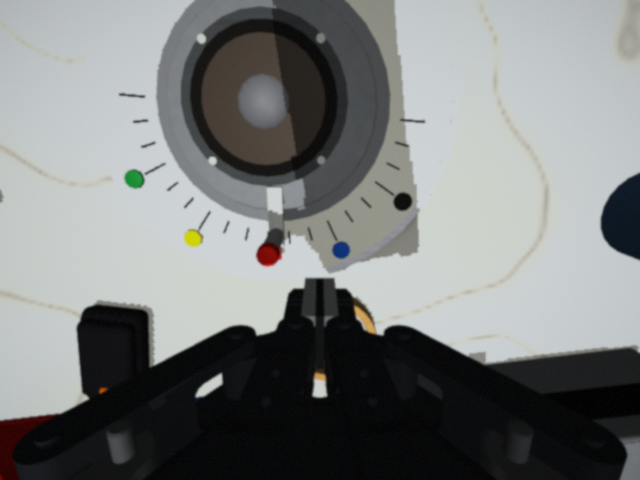

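The wrist view shows yellow at (194,238), the red cap at (268,255) and the closed tips at (320,285), just to the blue side of the post. The tips are about 14 mm thick. I'll refine from this picture.

```bash
cat >> h.py <<'E'
from scipy.spatial.transform import Rotation as Ro
def wE(s):
    T=np.eye(4); T[:3,:3]=Ro.from_euler("xyz",s["tool_rot"]).as_matrix(); T[:3,3]=s["eef_pos"]
    return T@np.array(ctrl.calibration("wrist")["mount"])
def wfind(im,E,lo,hi,z,amin=40):
    hsv=cv2.cvtColor(im,cv2.COLOR_RGB2HSV); n,l,st,ce=cv2.connectedComponentsWithStats(cv2.inRange(hsv,lo,hi))
    return [(ce[i].round(1),st[i,4],onz("wrist",ce[i][0],ce[i][1],z,E).round(1)[:2]) for i in range(1,n) if st[i,4]>amin and ce[i][1]<400]
COL={"yellow":((20,100,80),(35,255,255),18),"green":((45,80,50),(85,255,255),18),"blue":((100,120,50),(125,255,255),18),"cap":((0,130,60),(8,255,255),82.5)}
def wlook():
    s=ctrl.read_state(); im,d=ctrl.get_image("wrist"); E=wE(s)
    for n,(lo,hi,z) in COL.items():
        for c,a,p in wfind(im,E,lo,hi,z):
            w=p-C; print(n,c,a,p,"r",round(np.hypot(*w),1),"th",round(np.degrees(np.arctan2(w[1],w[0])),2))
    return im
E
python3 - <<'E'
from h import *
wlook()
E
```

```text
yellow [190.9 237.8] 229 [651.6 -76.2] r 125.8 th -42.13
green [131.9 178.4] 264 [ 594.6 -111.7] r 125.3 th -73.16
blue [338.7 249.9] 194 [680.8  49.9] r 129.4 th 18.8
cap [266.3 254.5] 387 [ 6.545e+02 -3.000e-01] r 96.6 th -5.05
```

{"fn": "play_rows", "kwargs": {
  "targets": [
    [1,-0.1,-0.1,3,0],
    [1,-0.1,-0.1,6,0],
    [1,-0.1,-0.1,8.5,0],
    [1,-0.1,-0.1,10.3,0],
    [1,-0.1,-0.1,10.3,0],
    [1,-0.1,-0.1,10.3,0]
  ]
}}

```text
clock: 3.1
eef_pos: [655.4, 34.0, 77.2]
tool_rot: [3.141, 0.001, 3.004]
force: [0.9, -0.1, -0.1]
width: -0.1
gripper_force: 0.0
```

```bash
sed -i 's/^C=.*/C=np.array([557.4,10.2])/' h.py; cat >> h.py <<'E'
def arc(ths,z,lag=9,r=100):
    s=ctrl.read_state(); p=np.array(s["eef_pos"]); Rm=Ro.from_euler("xyz",s["tool_rot"]).as_matrix(); y=np.degrees(s["tool_rot"][2])
    print("tool th",np.degrees(np.arctan2(*(p[:2]-C)[::-1])).round(2),"r",np.hypot(*(p[:2]-C)).round(1),"F",np.round(s["force"],1))
    for t in ths: print([1]+[round(float(x),2) for x in Rm.T@(np.r_[pol(r,t),z]-p)/10]+[round(float(y-(180+t-lag)),1)])
E
python3 -c "
from h import *
arc([9,5,3,0,-3,-6,-9,-12,-15,-15],76)"
```

```text
tool th 13.67 r 100.8 F [ 0.9 -0.1 -0.1]
[1, -0.19, -0.8, 0.12, -7.9]
[1, -0.37, -1.47, 0.12, -3.9]
[1, -0.44, -1.82, 0.12, -1.9]
[1, -0.53, -2.33, 0.12, 1.1]
[1, -0.59, -2.85, 0.12, 4.1]
[1, -0.62, -3.38, 0.12, 7.1]
[1, -0.62, -3.9, 0.12, 10.1]
[1, -0.6, -4.42, 0.12, 13.1]
[1, -0.55, -4.94, 0.12, 16.1]
[1, -0.55, -4.94, 0.12, 16.1]
```

{"fn": "play_rows", "kwargs": {
  "targets": [
    [1,-0.2,-0.8,0.1,0],
    [1,-0.35,-1.45,0.1,0],
    [1,-0.45,-1.8,0.1,0],
    [1,-0.55,-2.35,0.1,1],
    [1,-0.6,-2.85,0.1,4],
    [1,-0.6,-3.4,0.1,7],
    [1,-0.6,-3.9,0.1,10],
    [1,-0.6,-4.4,0.1,13],
    [1,-0.55,-4.95,0.1,16],
    [1,-0.55,-4.95,0.1,16]
  ]
}}

```text
clock: 4.1
eef_pos: [653.7, -18.5, 75.5]
tool_rot: [-3.141, 0.0, 2.721]
force: [0.6, 0.0, -0.0]
width: -0.3
gripper_force: 0.0
```

```bash
python3 - <<'E'
from h import *
im=wlook(); save("w2.png",im)
arc([-18,-21,-24,-26,-26],76)
E
```

```text
yellow [225.1 303.7] 500 [651.2 -76.1] r 127.5 th -42.62
yellow [478.6 345. ] 491 [738.6  50.3] r 185.6 th 12.48
yellow [518.3 368.4] 258 [764.9  67.9] r 215.4 th 15.54
green [118.5 242.8] 581 [ 594.5 -111.6] r 127.3 th -73.06
blue [447.7 263.6] 524 [680.5  49.7] r 129.3 th 17.79
cap [263.5 318.1] 885 [639.2 -33.6] r 92.8 th -28.17
tool th -16.38 r 100.5 F [ 0.  -0.1 -0.3]
[1, 0.02, -0.29, -0.05, 3.0]
[1, -0.02, -0.81, -0.05, 6.0]
[1, -0.04, -1.33, -0.05, 9.0]
[1, -0.03, -1.68, -0.05, 11.0]
[1, -0.03, -1.68, -0.05, 11.0]
```

View pics/w2.png

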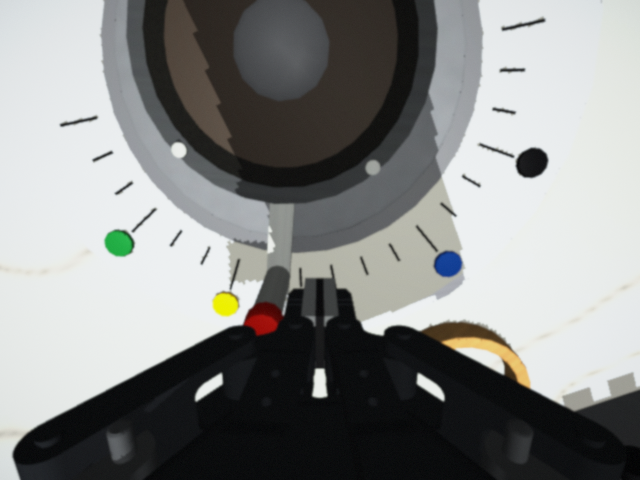

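The post is in contact with the left finger. The cap at (263,318) is just short of yellow at (226,304). I'll push about 10° more, then back off and measure.

{"fn": "play_rows", "kwargs": {
  "targets": [
    [1,0,-0.3,0,3],
    [1,0,-0.7,0,5],
    [1,0,-1.1,0,7],
    [1,0,-1.5,0,9],
    [1,0,-1.75,0,11],
    [1,0,-1.75,0,11],
    [1,0.05,-1,0,11],
    [1,0.1,1,0,6],
    [1,0,3,0,6],
    [1,0,3,0,6]
  ]
}}

```text
clock: 5.15
eef_pos: [667.1, 15.9, 75.1]
tool_rot: [3.138, -0.001, 2.622]
force: [-0.3, 1.7, 0.4]
width: -0.2
gripper_force: 0.0
```

```bash
python3 - <<'E'
from h import *
im=wlook(); save("w3.png",im)
arc([0],76)
im,d=ctrl.get_image("top"); save("t3.png",cv2.resize(im[190:310,240:360],(600,600),interpolation=cv2.INTER_CUBIC))
E
```

```text
yellow [168.8 326.2] 219 [654.2 -77.7] r 130.8 th -42.24
yellow [443.2 339.3] 144 [743.8  59.3] r 192.8 th 14.76
yellow [464.  350.1] 70 [757.1  67.1] r 207.6 th 15.9
green [ 55.9 271.4] 570 [ 594.6 -111.2] r 127.0 th -72.96
blue [381.7 261.1] 519 [680.5  49.9] r 129.3 th 17.87
cap [176.9 314.7] 172 [633.6 -24.5] r 83.7 th -24.48
cap [127.2 339.6] 1564 [632.7 -47. ] r 94.6 th -37.22
tool th 1.64 r 108.9 F [-0.  -0.2 -0.4]
[1, 0.62, -0.71, -0.1, -20.8]
```

View pics/w3.png

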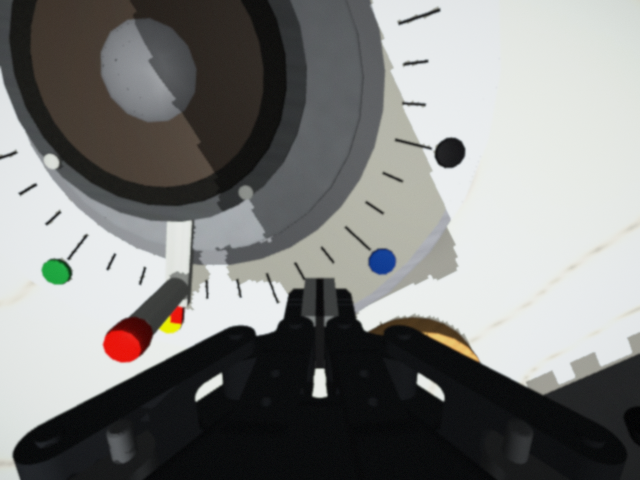

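The post is released and stays put. The red pointer tip (177,315) now overlaps the yellow disc (169,326), still a few degrees short. I'll check with the top camera.

View pics/t3.png

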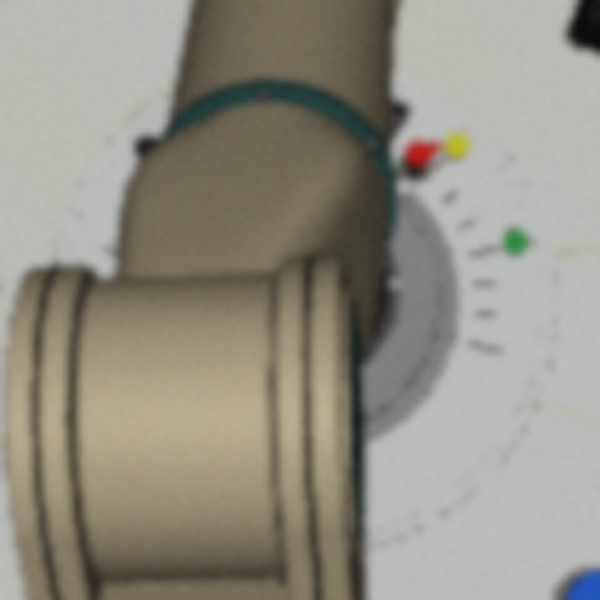

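```bash
cat >> h.py <<'E'
def angs():
    "pointer vs yellow in the wrist frame, marks fit for the centre"
    from scipy.optimize import least_squares
    s=ctrl.read_state(); im,d=ctrl.get_image("wrist"); E=wE(s); c,f=cal("wrist")
    M={n:max(wfind(im,E,*COL[n]),key=lambda b:b[1],default=None) for n in("green","blue")}
    A={"green":-60,"blue":30}
    res=lambda p:np.concatenate([M[n][2]-p[:2]-130*np.array([np.cos(p[2]+np.radians(A[n])),np.sin(p[2]+np.radians(A[n]))]) for n in A])
    p=least_squares(res,[556,12,-.225]).x; print("centre",p[:2].round(1),"yellow th",np.degrees(p[2])-30,"res",res(p).round(1))
    for z in(82.5,30.5):
        for b in wfind(im,E,COL["cap"][0],COL["cap"][1],z):
            w=b[2]-p[:2]; print("red z",z,b[0],b[1],"r",np.hypot(*w).round(1),"th",np.degrees(np.arctan2(w[1],w[0])).round(2))
    return im
E
python3 -c "
from h import *
angs()"
```

```text
centre [556.3  12.5] yellow th -43.06694872565661 res [ 0.3  0.6 -0.3 -0.6]
red z 82.5 [185.9 313.3] 170 r 86.0 th -26.46
red z 82.5 [139.1 337.4] 1544 r 96.9 th -38.02
red z 30.5 [185.9 313.3] 170 r 116.6 th -38.82
red z 30.5 [139.1 337.4] 1544 r 137.9 th -49.28
```

```bash
sed -i 's/^C=.*/C=np.array([556.3,12.5])/' h.py; python3 -c "
from h import *
arc([-6,-12,-18,-23,-26,-28,-30,-31,-32],75,7.5,101.8)"
```

```text
tool th -1.35 r 109.2 F [0.2 1.2 0.2]
[1, 0.29, -1.1, 0.0, -16.5]
[1, -0.1, -2.09, 0.0, -10.5]
[1, -0.37, -3.12, 0.01, -4.5]
[1, -0.52, -4.0, 0.01, 0.5]
[1, -0.57, -4.53, 0.01, 3.5]
[1, -0.59, -4.88, 0.01, 5.5]
[1, -0.6, -5.24, 0.01, 7.5]
[1, -0.59, -5.41, 0.01, 8.5]
[1, -0.59, -5.59, 0.01, 9.5]
```

{"fn": "play_rows", "kwargs": {
  "targets": [
    [1,0.2,-1.1,0,0],
    [1,-0.1,-2.1,0,0],
    [1,-0.4,-3.1,0,0],
    [1,-0.5,-4.0,0,1],
    [1,-0.6,-4.5,0,3.5],
    [1,-0.6,-4.9,0,5.5],
    [1,-0.6,-5.2,0,7.5],
    [1,-0.6,-5.4,0,8.5],
    [1,-0.6,-5.55,0,9.5],
    [1,-0.6,-5.55,0,9.5]
  ]
}}

```text
clock: 6.3
eef_pos: [643.5, -40.7, 75.4]
tool_rot: [3.141, 0.0, 2.452]
force: [1.5, 1.3, 1.3]
width: -0.3
gripper_force: 0.6
```

```bash
python3 -c "
from h import *
arc([-32],75,7.5,101.8)"
```

```text
tool th -31.37 r 102.2 F [1.5 1.3 1.3]
[1, 0.02, -0.12, 0.04, 0.0]
```

{"fn": "play_rows", "kwargs": {
  "targets": [
    [1,0,0,0,0],
    [1,0,0.7,0,0],
    [1,0,1.8,0,0],
    [1,0,3,0,0],
    [1,0,3,-2,0],
    [1,0,3,-5,0],
    [1,0,3,-8,0],
    [1,0,3,-8,0],
    [1,0,3,-8,0]
  ]
}}

```text
clock: 7.2
eef_pos: [663.2, -16.6, 155.9]
tool_rot: [3.14, 0.001, 2.454]
force: [0.5, -0.0, 0.3]
width: -0.2
gripper_force: 0.0
```

```bash
python3 - <<'E'
from h import *
im=angs(); save("w4.png",im); arc([0],160)
E
```

```text
centre [556.6  12.4] yellow th -43.04855846723751 res [ 0.2  0.3 -0.2 -0.3]
red z 82.5 [235.8 256.9] 533 r 98.7 th -41.98
red z 30.5 [235.8 256.9] 533 r 119.1 th -48.15
tool th -15.41 r 110.0 F [-0.5 -0.4  0.6]
[1, 2.32, 1.87, -0.51, -30.4]
```

View pics/w4.png

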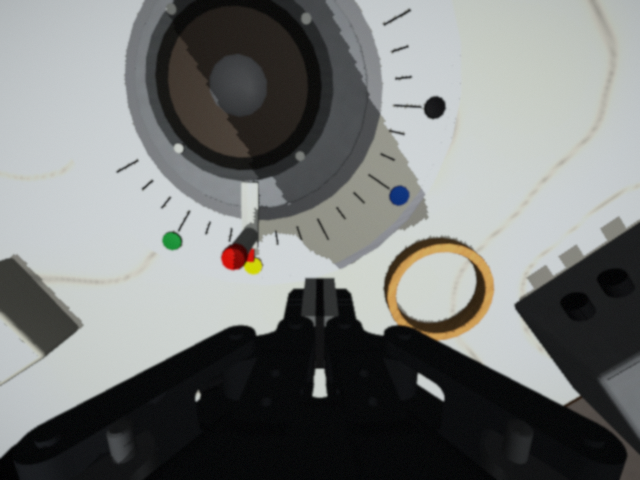

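The red tip now overlies yellow at (254,266) and the cap is at (234,258). It is about a degree off, and I'll confirm from another angle. Next is the hover over the button.

```bash
python3 -c "
from h import *
go(np.array([555,-282]),165,141)"
```

```text
t 7.25 tcp [662.3 -16.7 154.8] yaw 140.6 F [-0.49 -0.36  0.59] w -0.2 -> cm [ -8.55 -27.31  -1.02] spin -0.4
```

{"fn": "play_rows", "kwargs": {
  "targets": [
    [1,0,-2,-3,0],
    [1,0,-5,-6,0],
    [1,0,-8,-6,0],
    [1,0,-10,-6,0],
    [1,0,-10,-6,0],
    [1,0,-10,-6,0]
  ]
}}

```text
clock: 7.85
eef_pos: [598.7, -94.0, 214.1]
tool_rot: [-3.142, -0.002, 2.453]
force: [0.5, 0.2, -0.1]
width: -0.3
gripper_force: 0.0
```

```bash
python3 - <<'E'
from h import *
im=angs(); save("w5.png",im); go(np.array([555,-282]),165,141)
E
```

```text
centre [ 402.5 -321.9] yellow th 38.282736585606486 res [ 22.7 -16.9 -22.7  16.9]
red z 82.5 [378. 233.] 319 r 347.2 th 49.53
red z 82.5 [ 65.3 355.3] 613 r 141.3 th -4.27
red z 30.5 [378. 233.] 319 r 357.4 th 47.17
red z 30.5 [ 65.3 355.3] 613 r 157.3 th -26.35
t 7.9 tcp [599.3 -93.3 214.2] yaw 140.6 F [0.54 0.09 0.21] w 0.3 -> cm [ -8.57 -17.4    4.89] spin -0.4
```

View pics/w5.png

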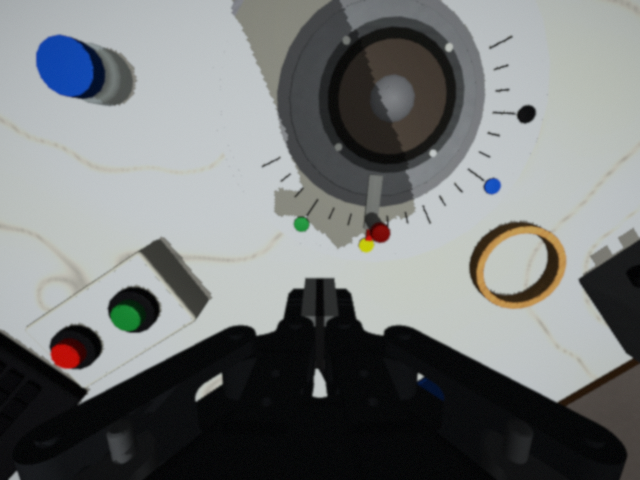

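This view shows green at (302,224), blue (492,186), the cap (379,233) with the pointer on yellow (366,245), and the green button at (126,317). I'll fit from those.

```bash
python3 - <<'E'
from h import *
from scipy.optimize import least_squares
s=ctrl.read_state(); E=wE(s); im=cv2.cvtColor(cv2.imread("pics/w5.png"),cv2.COLOR_BGR2RGB)
P={}
for n in("green","blue"):
    for b in wfind(im,E,*COL[n]): 
        print(n,b)
        if (n=="green" and b[0][0]>250) or (n=="blue" and b[0][0]>450 and b[0][1]<300): P[n]=b[2]
A={"green":-60,"blue":30}
res=lambda p:np.concatenate([P[n]-p[:2]-130*np.array([np.cos(p[2]+np.radians(A[n])),np.sin(p[2]+np.radians(A[n]))]) for n in A])
p=least_squares(res,[556,12,-.225]).x; print(p[:2],"yellow",np.degrees(p[2])-30,res(p).round(1))
hsv=cv2.cvtColor(im,cv2.COLOR_RGB2HSV); m=cv2.inRange(hsv,(0,130,60),(8,255,255))[205:265,350:400]
# opening removes the thin pointer, leaves the cap
m2=cv2.morphologyEx(m,cv2.MORPH_OPEN,cv2.getStructuringElement(cv2.MORPH_ELLIPSE,(13,13)))
for mm,z in((m2,80),(cv2.subtract(m,cv2.dilate(m2,np.ones((3,3)))),30)):
    v,u=np.nonzero(mm); q=onz("wrist",u.mean()+350,v.mean()+205,z,E)[:2]-p[:2]; print(len(u),u.mean()+350,v.mean()+205,z,np.hypot(*q),np.degrees(np.arctan2(q[1],q[0])))
print("btn",wfind(im,E,(45,80,50),(85,255,255),61))
E
```

```text
green (array([301. , 223.8]), np.int32(178), array([ 595.4, -111.4]))
green (array([125.3, 317.1]), np.int32(667), array([ 554.9, -319.4]))
blue (array([65.3, 65.5]), np.int32(2817), array([ 361.9, -175.8]))
blue (array([492. , 185.8]), np.int32(197), array([681.6,  50.7]))
[557.33808508  12.80951305] yellow -43.00272824247584 [ 0.1  0.1 -0.1 -0.1]
244 379.7336065573771 232.79508196721312 80 99.98569059910358 -43.332331693604516
43 367.8139534883721 234.72093023255815 30 116.22076784386128 -43.60133449565599
btn [(array([301. , 223.8]), np.int32(178), array([ 588.4, -102.5])), (array([125.3, 317.1]), np.int32(667), array([ 553.4, -282.1]))]
```

The pointer is at −43.3° to −43.6° and yellow at −43.0°, so it is set. On to the button.

{"fn": "play_rows", "kwargs": {
  "targets": [
    [1,-2,-4,0,0],
    [1,-4.5,-9,0,0],
    [1,-7,-14,0,0],
    [1,-8.5,-17.4,0,0],
    [1,-8.5,-17.4,2,0],
    [1,-8.5,-17.4,5,0],
    [1,-8.5,-17.4,8,0],
    [1,-8.5,-17.4,9.5,0],
    [1,-8.5,-17.4,9.5,0],
    [1,-8.5,-17.4,9.5,0]
  ]
}}

```text
clock: 8.9
eef_pos: [554.8, -282.9, 120.5]
tool_rot: [3.141, 0.0, 2.454]
force: [-0.4, -0.5, 0.3]
width: 0.0
gripper_force: 0.0
```

```bash
python3 - <<'E'
from h import *
s=ctrl.read_state(); im,d=ctrl.get_image("wrist"); E=wE(s); save("w6.png",im)
for b in wfind(im,E,(45,80,50),(85,255,255),61): print(b, back("wrist",*b[0],d[int(b[0][1]),int(b[0][0])],E))
go(np.array([554,-282.5]),84,141)
E
```

```text
(array([566.6, 128. ]), np.int32(501), array([ 576.2, -136.9])) [ 594.57132068 -113.20553723   18.52170371]
(array([320.4, 262.5]), np.int32(1411), array([ 552.9, -279.2])) [ 550.62657026 -277.39041744   68.57593691]
t 8.95 tcp [ 555.1 -283.3  121.3] yaw 140.6 F [ 0.41 -0.92  0.51] w -0.1 -> cm [ 0.14 -0.01  3.73] spin -0.4
```

View pics/w6.png

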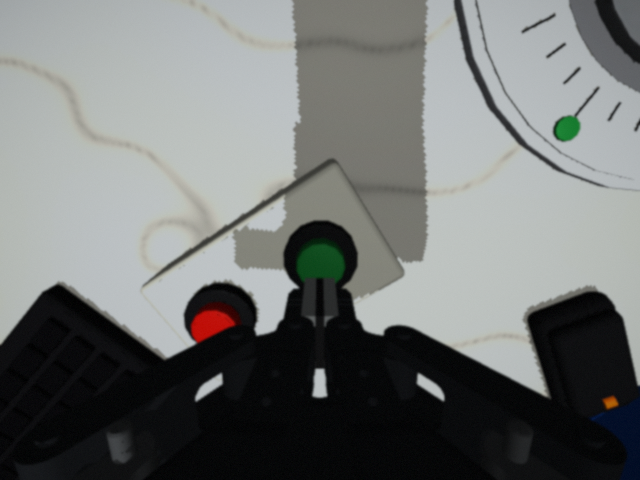

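The tips hang over the green button (321,262) and the red one (213,322) is well clear. I'll lower and feel for contact.

{"fn": "play_rows", "kwargs": {
  "targets": [
    [1,0.1,0,1,0],
    [1,0.1,0,2,0],
    [1,0.1,0,2.4,0],
    [1,0.1,0,2.7,0],
    [1,0.1,0,3.0,0],
    [1,0.1,0,3.0,0]
  ]
}}

```text
clock: 9.55
eef_pos: [552.9, -282.6, 90.2]
tool_rot: [-3.142, -0.001, 2.452]
force: [-1.4, 0.9, 2.1]
width: -0.0
gripper_force: 1.2
```

{"fn": "play_rows", "kwargs": {
  "targets": [
    [1,0,0,0.2,0],
    [1,0,0,0.4,0],
    [1,0,0,0.5,0],
    [1,0,0,0.5,0]
  ]
}}

```text
clock: 9.95
eef_pos: [553.0, -282.7, 86.1]
tool_rot: [3.141, -0.0, 2.452]
force: [-2.7, 1.4, 8.5]
width: 0.2
gripper_force: 4.2
```

{"fn": "play_rows", "kwargs": {
  "targets": [
    [1,0,0,0.1,0],
    [1,0,0,0.15,0],
    [1,0,0,0.15,0],
    [1,0,0,0.15,0]
  ]
}}

```text
clock: 10.35
eef_pos: [553.0, -282.7, 85.9]
tool_rot: [3.141, 0.0, 2.452]
force: [-5.6, 3.1, 17.0]
width: -0.1
gripper_force: 8.8
```

{"fn": "play_rows", "kwargs": {
  "targets": [
    [1,0,0,-1,0],
    [1,0,0,-4,0],
    [1,0,0,-8,0],
    [1,0,0,-12,0],
    [1,0,0,-12,0],
    [1,0,0,-12,0],
    [1,0,0,-12,0]
  ]
}}

```text
clock: 11.05
eef_pos: [552.5, -282.2, 202.6]
tool_rot: [-3.141, -0.002, 2.453]
force: [-0.1, -0.2, -0.8]
width: -0.1
gripper_force: 0.0
```

```bash
python3 - <<'E'
from h import *
s=ctrl.read_state(); E=wE(s); im,d=ctrl.get_image("wrist")
print(s["force"],s["eef_pos"]); 
for b in wfind(im,E,(45,80,50),(85,255,255),61)+wfind(im,E,(0,130,60),(8,255,255),80): print(b,back("wrist",*b[0],d[int(b[0][1]),int(b[0][0])],E).round(1))
E
```

```text
[-0.07465007 -0.20499882 -0.79820877] [ 552.50518118 -282.1928927   202.64350586]
(array([500.2, 133.3]), np.int32(245), array([ 581.2, -130.2])) [ 595.  -112.8   18.4]
(array([321.3, 229.8]), np.int32(866), array([ 553.8, -279.8])) [ 552.4 -278.8   67.4]
(array([637.9, 120.3]), np.int32(42), array([627.6, -61. ])) [626.9 -62.   81.3]
(array([582.4, 142.2]), np.int32(112), array([616.6, -96.9])) [641.1 -68.4  30.5]
(array([245.7, 276.4]), np.int32(889), array([ 541.2, -345.8])) [ 543.5 -351.4   67.6]
```

```bash
python3 -c "
from cell import ctrl
print(ctrl.finish_job())"
```

```text
the job is handed in; nothing more can be done
None
```

I set the pointer on the yellow disc (last clear measurement under 1° off, limit 3°), pressed the green button fully and released it, then handed the job in; no verdict came back.

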